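# Tip the friction block onto the friction board

### The job

For the friction experiment, the wooden block that stands on end must lie on its cork face on the friction board, its screw eye pointing towards the pulley. Without picking it up, first slide it upright until its foot is squarely against the board's steel edge, then push it over that edge so that it tips onto the board; it should end up flat, in line with the board, within its sides and clear of the pulley. Do not disturb the jar and the tub.

Things in the scene. Friction and masses are not known exactly. Their poses are not given: they have to be found in the camera images.
- friction_board: Fixed plywood board on the bench, 220 long, 200 wide, top 18 above the bench; one short end capped with a flush steel edge, a pulley (68 mm high) on the other. Origin: on the bench under the middle of the steel edge's outer face. x: from the steel edge along the board to the pulley; y: along the steel edge; z: up. The board fills x 0 to 220 mm, y -100 to 100 mm.
- friction_block: Loose wooden block, 0.45 to 0.8 kg, standing on end before the board's steel edge, 20 to 60 mm clear of it. 92 (x) by 104 (y) by 150 (z) mm; screw eye 26 mm high on top. Origin: centre of its foot. z: foot to eye end (up at the start); x: out of its cork face (towards the board at the start). Slides when pushed under 40 mm above the bench, topples when pushed near the top; past 45 deg it falls.
- block_center (a point): Centre of the friction block: 75 mm from its foot along the block's z, 46 mm from its cork face. Lying on the board it is 64 mm above the bench.
- wax_jar: Bystander: screw-lidded jar of wax pellets, 70 diameter, 84 high, on the right of the bench. Origin: centre of its underside, z up.
- spread_tub: Bystander: closed white plastic tub, 89 x 130 x 45 high, on the right of the bench. Origin: centre of its underside, z up.
Not all that is in view belongs to the job. Several things look just like the friction_block: the one meant starts farthest from the robot's base.

How it is judged (in metres and radians):
On the way:
1. the block stands upright with its foot squarely against the steel edge (x of block_center in the frame of friction_board above -0.054 m and angle between the x axis of friction_block and the x axis of friction_board, either way round below 0.1 rad and angle between friction_block's own z axis and vertical below 0.08 rad), for 0.2 s.
At the end, for the whole second after the job is handed in: The block lies at rest flat on the board on its cork face (cork face down within 0.1 rad, centre 59 to 69 mm above the bench), eye end towards the pulley, in line with the board within 0.2 rad, its centre 5 to 105 mm past the steel edge and within 45 mm of the board's centre line (angle between friction_block's own x axis and vertical above 3.04 rad and z of block_center in the frame of friction_board between 0.059 and 0.069 m and x of block_center in the frame of friction_board between 0.005 and 0.105 m and y of block_center in the frame of friction_board between -0.045 and 0.045 m and angle between the z axis of friction_block and the x axis of friction_board, either way round below 0.2 rad and linear speed of friction_block below 0.02 m/s); the robot touches nothing.
It fails at once if the block is picked up (its centre more than 115 mm above the bench) (height (world z) of block_center above 0.115 m).
It fails at once if the jar or the tub is moved more than 25 mm (distance of any of wax_jar, spread_tub from where it was at the start of the episode above 0.025 m).
It also fails if it takes over 48 s, if anything falls off the work surface, if the arm or the gripper's body presses on something with over 40 N, if the wrist force passes 120 N, or if a joint passes its speed limit or range.

### The arm

A 6-joint arm with a two-finger parallel gripper is mounted at the origin on the work surface; the furniture and walls round the work are solid. World frame = base frame: x ahead of the robot, y to its left, z up, the work surface at z = 0. Lengths are in m, angles in degrees, forces in N, time in s.
With the tool pointing down it reaches from about 0.325 to 0.85 m from the base axis. Payload 15.5 kg.
Tool frame: the origin (TCP) lies midway between the tips of the shut fingers; the grasp point (between the pads) lies 19 mm behind it; y points along the fingers, x is the direction in which the jaws open and shut, and the axes are right-handed (so a half turn about y gives the same grasp; the last joint's range is limited). The gripper opens to 91 mm and grips with 3 to 60 N. Pads are 32 mm wide; open, the fingers measure 118 mm over their backs; the gripper's body (76 mm by 178 mm) begins 60 mm behind the grasp point.
Start: joints at [66.836, 28.281, 77.091, -0, 74.628, -5.472], TCP at [0.19, 0.595, 0.214] pointing down, gripper open.
Joint ranges: [-166.48, 166.48], [-47.26, 123.95], [12.59, 153.08], [-70.14, 250.14], [6.76, 159.57], [-176.63, 176.63]. Speed limits (degrees/s): [108.29, 108.29, 147.25, 172.46, 172.46, 172.46].

### API

Orientations are given as a 3x3 rotation matrix whose columns are the frame's x, y, z axes.
In Python, from bench import ctrl gives the robot as it stands. The module is installed in compiled form; this text tells all that it offers. Calls block until the motion is done:
- ctrl.goto(position, orientation): joint-space move of the TCP to a pose.
- ctrl.move_l(position, vel=0.15, ori=None, contact_N=None): straight line of the TCP; ori=None keeps the orientation; vel is the mean speed in m/s. With contact_N (N) it stops when the force on the tool has changed by that much, and returns True; else False.
- ctrl.movej(angles): joint-space move.
- ctrl.command_gripper(opening): opening from 0.0 (shut) to 1.0 (fully open); the grip force is fixed at half the most; returns when the fingers have stopped.
- ctrl.sleep(seconds).
- ctrl.ik(position, orientation): joint angles nearest the present ones, or None.
- ctrl.read_camera(name): name is "scene" or "side" or "wrist"; returns the picture (400x640x3 uint8, blue, green, red); there is no depth.
- ctrl.camera_params(name): a dict with "fx", "fy", "cx", "cy" (pixels), "pose" (4x4, takes a point from camera to world coordinates); the wrist camera has in their place "T_tool_cam" (4x4, takes a point from camera to tool coordinates, whose origin is the TCP and whose axes are the tool frame's). Camera axes: x right, y up, looking along -z (the intrinsics and any distortion apply to the point x, -y, -z); pixel columns grow to the right and rows downward; lengths in m; the calibration is good to about 2 mm. A picture is of the moment at which its call begins: read the wrist's pose just before it. camera_params takes no time and is no camera call.
A pose or a line that the arm cannot do raises ctrl.MotionError and nothing moves.
- ctrl.sign_off(): hands the job in, once; it reports no verdict.
Readings, each from a call of its own:
- ctrl.current_t(): time.
- ctrl.current_q(): joint angles.
- ctrl.current_dq(): joint speeds.
- ctrl.current_effort(): joint torques, N m.
- ctrl.current_tool_pos(): TCP position.
- ctrl.current_eef_rot(): TCP orientation.
- ctrl.current_contact_force(): force on the tool from outside, world axes, zero at the start.
- ctrl.current_wrist_torque(): the same for the moment, N m.
- ctrl.current_grip_width(): opening from 0.0 (shut) to 1.0 (fully open).
Only numpy, scipy, OpenCV 4.12 (cv2) and the standard library are available. Lean on these libraries where they do the work, as an engineer would, in place of code of your own. Each camera call takes 0.05 s, during which the arm holds its last target.

## Working session

There is one attempt and no reset: what is moved stays moved. The work goes in short steps, each a Python script; the robot and the scene stay as the last script left them, time stands still between calls to the robot, and variables do not carry over. Pictures are saved under pics/ and viewed, and the job is handed in when it is done.

```bash
mkdir -p pics; python3 - <<'E'
from bench import ctrl
import cv2,numpy as np
np.set_printoptions(precision=4,suppress=True)
for n in("scene","side","wrist"):
    cv2.imwrite(f"pics/{n}0.png",ctrl.read_camera(n)); p=ctrl.camera_params(n); print(n,p)
print(ctrl.current_t(),ctrl.current_tool_pos(),ctrl.current_eef_rot())
E
```

```text
scene {'fx': 373.878528947579, 'fy': 373.878528947579, 'cx': 318.7260373331111, 'cy': 196.45006885772946, 'pose': array([[-0.9779,  0.1083, -0.1787,  0.2531],
       [-0.2086, -0.5551,  0.8052,  0.5248],
       [-0.0119,  0.8247,  0.5655,  0.5961],
       [ 0.    ,  0.    ,  0.    ,  1.    ]])}
side {'fx': 364.24789435116907, 'fy': 364.24789435116907, 'cx': 321.29914173273863, 'cy': 202.95258920174953, 'pose': array([[ 0.952 ,  0.1651, -0.2576,  0.1579],
       [-0.3056,  0.555 , -0.7737, -0.9497],
       [ 0.0152,  0.8153,  0.5789,  0.6355],
       [ 0.    ,  0.    ,  0.    ,  1.    ]])}
wrist {'fx': 342.51128640868984, 'fy': 342.51128640868984, 'cx': 321.6279056515373, 'cy': 198.1931689534274, 'T_tool_cam': array([[ 1.    ,  0.0001,  0.0013,  0.0011],
       [ 0.0013,  0.2697, -0.9629, -0.1707],
       [-0.0005,  0.9629,  0.2697,  0.0763],
       [ 0.    ,  0.    ,  0.    ,  1.    ]])}
0.15 [0.1898 0.5952 0.2135] [[ 0.3039 -0.0004 -0.9527]
 [ 0.9527 -0.0009  0.3039]
 [-0.0009 -1.      0.0001]]
```

View pics/scene0.png

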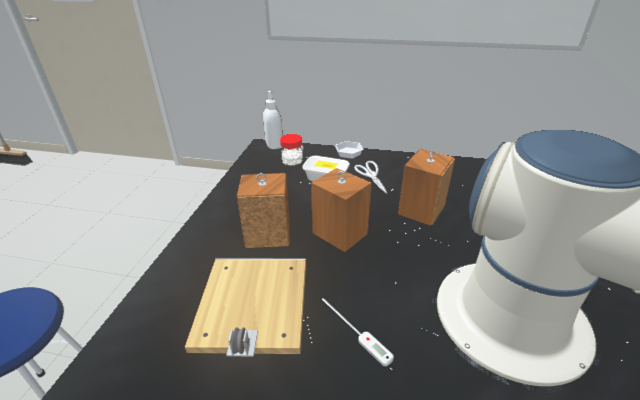

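View pics/side0.png

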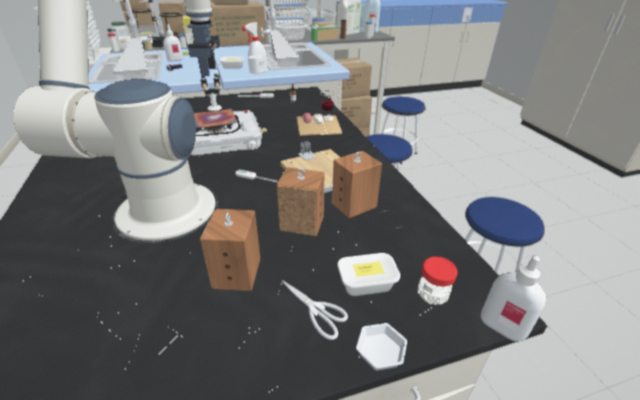

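View pics/wrist0.png

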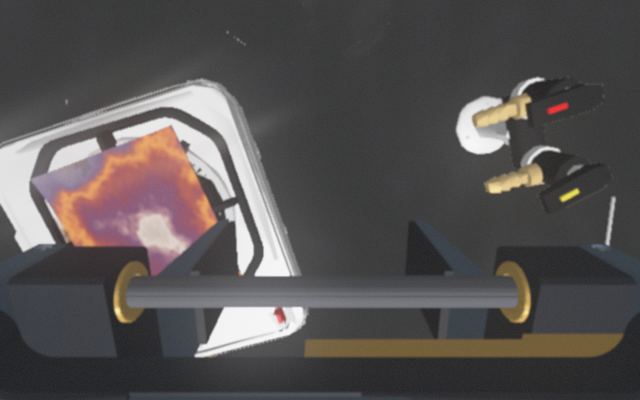

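```bash
python3 - <<'E'
import cv2
a=cv2.imread("pics/scene0.png"); cv2.imwrite("pics/c1.png",cv2.resize(a[160:370,180:380],None,fx=4,fy=4,interpolation=cv2.INTER_CUBIC)[:,:][0:420])
cv2.imwrite("pics/c2.png",cv2.resize(a[245:365,175:325],None,fx=5,fy=5,interpolation=cv2.INTER_CUBIC))
b=cv2.imread("pics/side0.png"); cv2.imwrite("pics/c3.png",cv2.resize(b[130:250,260:400],None,fx=5,fy=5,interpolation=cv2.INTER_CUBIC))
E
```

```text
(no output)
```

View pics/c1.png

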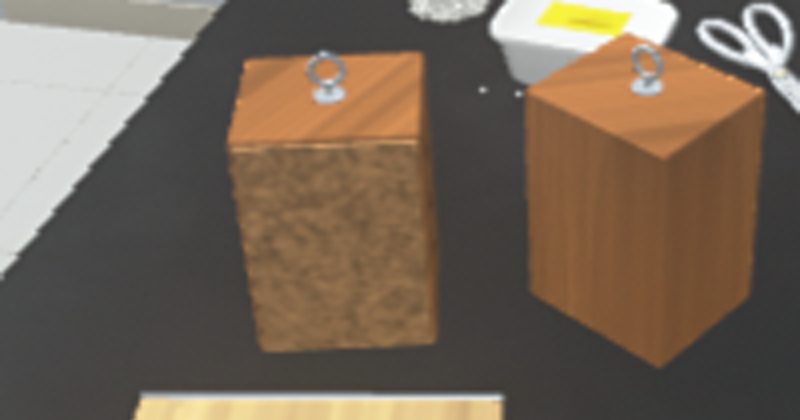

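View pics/c2.png

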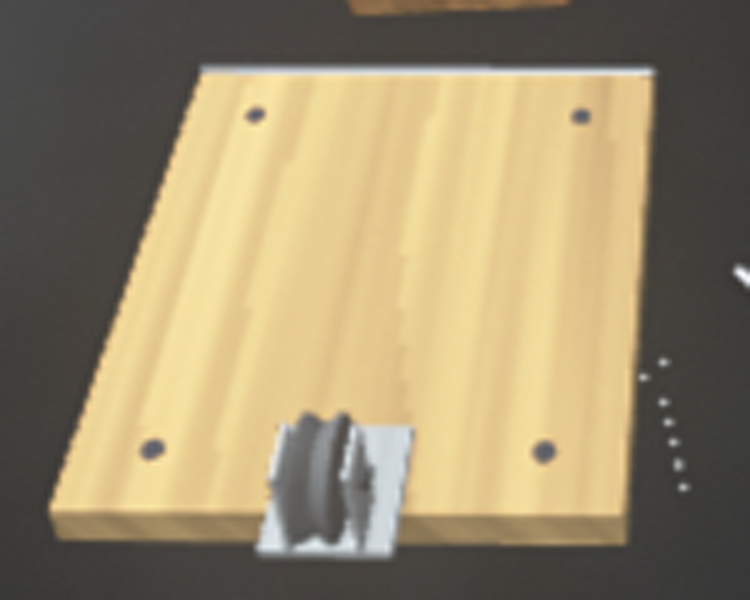

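View pics/c3.png

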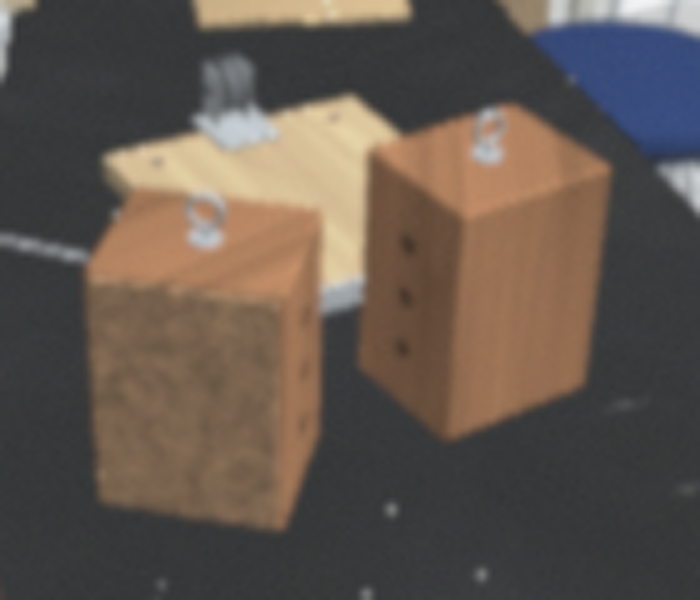

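```bash
cat > h.py <<'E'
from bench import ctrl
import cv2,numpy as np
np.set_printoptions(precision=4,suppress=True)
def ray(n,u,v):
    p=ctrl.camera_params(n); T=p["pose"]
    d=T[:3,:3]@np.array([(u-p["cx"])/p["fx"],-(v-p["cy"])/p["fy"],-1]); return T[:3,3],d
def px(n,u,v,z):
    o,d=ray(n,u,v); return o+d*(z-o[2])/d[2]
def crop(n,pts,off,s,z):
    return np.array([px(n,(a+.5)/s-.5+off[0],(b+.5)/s-.5+off[1],z) for a,b in pts])
E
python3 - <<'E'
from h import *
B=crop("scene",[(201,68),(654,68),(50,511),(627,515)],(175,245),5,.018)
print("board",B,"len",[np.linalg.norm(B[i]-B[j]) for i,j in((0,1),(2,3),(0,2),(1,3))])
T=crop("scene",[(245,61),(424,54),(230,146),(418,140)],(180,160),4,.15)
print("top",T,[np.linalg.norm(T[i]-T[j]) for i,j in((0,1),(2,3),(0,2),(1,3))],T.mean(0))
print("foot",crop("scene",[(262,351),(436,344)],(180,160),4,0))
T2=crop("side",[(370,150),(515,102),(610,167),(464,218)],(260,130),5,.15)
print("sidetop",T2,T2.mean(0)); print("sidefoot",crop("side",[(360,368),(449,440),(586,382)],(260,130),5,0))
O=crop("scene",[(526,92),(625,35),(763,92),(662,158)],(180,160),4,.15); print("other",O,O.mean(0))
print("steel side",px("side",260+322/5,130+288/5,.018))
print("third",px("scene",432,158,.15),"jar",px("side",437,295,0),"tub",px("side",370,285,0))
E
```

```text
board [[ 0.6112 -0.0178  0.018 ]
 [ 0.4144 -0.0572  0.018 ]
 [ 0.5677  0.1965  0.018 ]
 [ 0.3714  0.1578  0.018 ]] len [np.float64(0.2007362015473494), np.float64(0.20008042522146252), np.float64(0.21862830702410574), np.float64(0.219262710808448)]
top [[ 0.5894 -0.1622  0.15  ]
 [ 0.4897 -0.1894  0.15  ]
 [ 0.5643 -0.0784  0.15  ]
 [ 0.4678 -0.103   0.15  ]] [np.float64(0.10339765466062038), np.float64(0.09959751249125946), np.float64(0.08749593718180172), np.float64(0.08917414094274713)] [ 0.5278 -0.1332  0.15  ]
foot [[ 0.5677 -0.0828  0.    ]
 [ 0.4685 -0.1088  0.    ]]
sidetop [[ 0.47   -0.1131  0.15  ]
 [ 0.5702 -0.082   0.15  ]
 [ 0.5899 -0.168   0.15  ]
 [ 0.4927 -0.1963  0.15  ]] [ 0.5307 -0.1398  0.15  ]
sidefoot [[ 0.47   -0.1104  0.    ]
 [ 0.4956 -0.1921  0.    ]
 [ 0.595  -0.1627  0.    ]]
other [[ 0.4221 -0.1605  0.15  ]
 [ 0.3787 -0.233   0.15  ]
 [ 0.2927 -0.1855  0.15  ]
 [ 0.338  -0.1113  0.15  ]] [ 0.3579 -0.1726  0.15  ]
steel side [ 0.4672 -0.0485  0.018 ]
third [ 0.1551 -0.3276  0.15  ] jar [ 0.5801 -0.5127  0.    ] tub [ 0.4484 -0.4418  0.    ]
```

Candidates in the scene picture are (264,210) at (0.53,-0.14), (341,210) at (0.36,-0.17) and (427,187) at about (0.16,-0.33). The first is the farthest from the base (0.55 m). The crop shows it standing before the steel edge with its cork face towards the board, and the two cameras agree on its sides. The board measures 200 x 219 mm, as it should. In the board frame the block's centre is at x ≈ -103 mm, so it is about 57 mm clear of the edge, and its yaw is about 4° off.

I'll push with spread fingertips, the tool tilted 35° so that its body stays behind the block.

```bash
cat >> h.py <<'E'
a=np.radians(101.35); O=np.array([.5128,-.0375,0]); d=np.array([np.cos(a),np.sin(a),0]); e=np.array([-d[1],d[0],0]); up=np.array([0,0,1.])
def W(x,y,z): return O+d*x+e*y+up*z
def ori(t):
    t=np.radians(t); Y=d*np.sin(t)-up*np.cos(t); Z=d*np.cos(t)+up*np.sin(t); return np.c_[np.cross(Y,Z),Y,Z]
def snap(n,f): cv2.imwrite(f"pics/{f}.png",ctrl.read_camera(n))
def bf(): 
    p=ctrl.current_tool_pos()-O; return np.array([p@d,p@e,p[2]])
E
python3 - <<'E'
from h import *
R=ori(35)
for x,z in((-.22,.35),(-.22,.016),(-.105,.016),(-.13,.13),(.03,.15)): print(W(x,.003,z),ctrl.ik(W(x,.003,z),R))
p=ctrl.current_tool_pos(); p[2]=.40
ctrl.move_l(p,vel=.2); ctrl.goto(W(-.22,.003,.35),R)
ctrl.command_gripper(.6)
ctrl.move_l(W(-.22,.003,.05),vel=.15)
ctrl.move_l(W(-.22,.003,.016),vel=.05,contact_N=8)
print(ctrl.current_t(),bf(),ctrl.current_contact_force())
snap("side","s1");snap("scene","v1")
E
```

```text
[ 0.5532 -0.2538  0.35  ] [-41.9085  36.3189  50.8217  23.3394 119.9949 -46.3816]
[ 0.5532 -0.2538  0.016 ] [-41.9085  53.7214  68.5322  20.0915  87.223  -59.5695]
[ 0.5305 -0.141   0.016 ] [-35.906   49.0601  82.3763  23.5575  76.92   -58.5075]
[ 0.5354 -0.1655  0.13  ] [-37.3383  41.4106  76.74    22.2505  89.6219 -54.4031]
[ 0.504  -0.0087  0.15  ] [-26.7202  33.4985  91.1155  27.2946  79.9658 -48.8545]
8.2 [-0.2201  0.0029  0.0162] [-0.3184  0.6388 -0.4017]
```

View pics/s1.png

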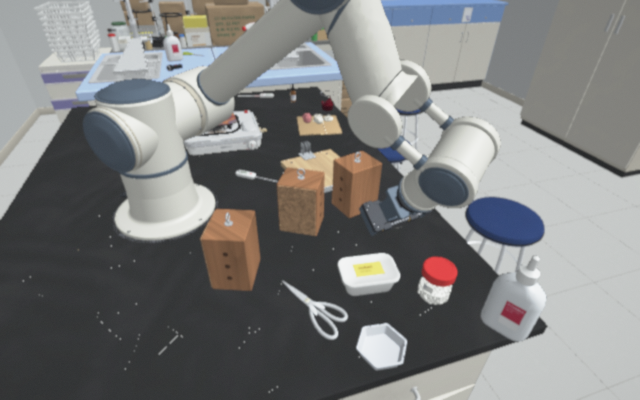

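View pics/v1.png

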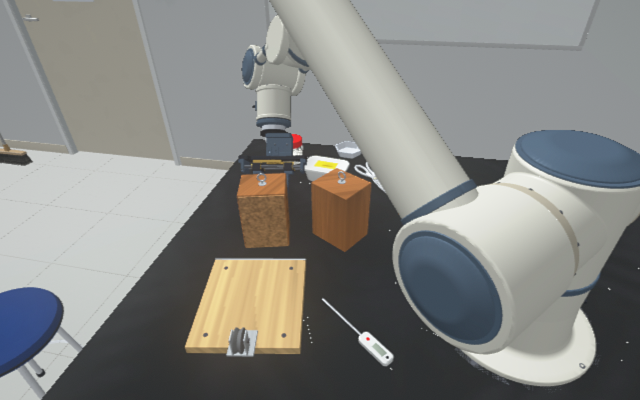

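The gripper is behind the target block (scene (268,160)) and clear of everything. Next I push the foot.

```bash
python3 - <<'E'
from h import *
print(ctrl.move_l(W(-.125,.003,.016),vel=.05,contact_N=25),bf(),ctrl.current_contact_force())
print(ctrl.move_l(W(-.095,.003,.016),vel=.025,contact_N=12),bf(),ctrl.current_contact_force(),ctrl.current_t())
ctrl.sleep(.4)
snap("side","s2");snap("scene","v2")
v=cv2.imread("pics/v2.png");cv2.imwrite("pics/v2c.png",cv2.resize(v[150:300,180:340],None,fx=4,fy=4))
E
```

```text
False [-0.1251  0.003   0.016 ] [ 0.4519 -2.3458  0.2368]
True [-0.106   0.0029  0.0158] [-0.5239 -7.3459  2.8637] 11.15
```

View pics/v2c.png

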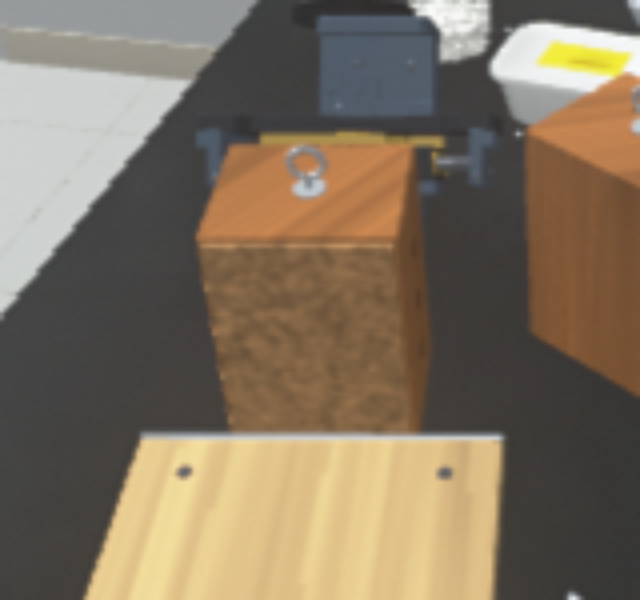

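```bash
python3 - <<'E'
from h import *
T=crop("scene",[(231,144),(413,151),(197,242),(394,247)],(180,150),4,.15)-O
print(np.c_[T@d,T@e]); 
for i,j in((0,1),(2,3)):
    v=T[i]-T[j]; print(np.degrees(np.arctan2(v[1],v[0]))+90)
print(ctrl.current_contact_force())
E
```

```text
[[-0.0914 -0.0499]
 [-0.0837  0.0517]
 [-0.0004 -0.0495]
 [ 0.0042  0.0502]]
96.99430097438702
98.71274434342591
[-0.8909 -5.7738  3.4476]
```

```bash
python3 - <<'E'
from h import *
print(ctrl.move_l(W(-.09,.003,.016),vel=.02,contact_N=12),bf(),ctrl.current_contact_force(),ctrl.current_t())
ctrl.sleep(.4); print(bf(),ctrl.current_contact_force(),ctrl.current_wrist_torque())
snap("scene","v3")
v=cv2.imread("pics/v3.png");cv2.imwrite("pics/v3c.png",cv2.resize(v[170:270,220:300],None,fx=6,fy=6,interpolation=cv2.INTER_CUBIC))
E
```

```text
True [-0.1061  0.0028  0.0156] [-1.484  -7.435   4.5552] 11.9583
[-0.1061  0.0027  0.0155] [-0.0951 -7.0679  3.9339] [-0.7925  0.0456  0.1584]
```

View pics/v3c.png

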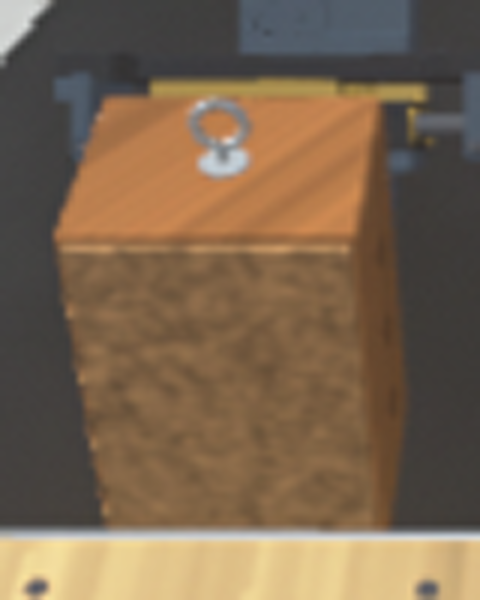

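```bash
python3 - <<'E'
from h import *
T=crop("scene",[(103,97),(383,98),(57,238),(354,243)],(220,170),6,.15)-O
print(np.c_[T@d,T@e]); 
for i,j in((0,1),(2,3)):
    v=T[i]-T[j]; print(np.degrees(np.arctan2(v[1],v[0]))+90)
E
```

```text
[[-0.0909 -0.0512]
 [-0.0895  0.0524]
 [-0.0033 -0.0498]
 [-0.0001  0.0507]]
100.6046318788359
99.50747674564388
```

The block is square to the edge within about 1.5°, and its face is within a few mm of the steel. Now I push it over.

```bash
python3 - <<'E'
from h import *
ctrl.move_l(W(-.14,.003,.016),vel=.08)
ctrl.move_l(W(-.14,.003,.125),vel=.12)
print(ctrl.current_t())
print(ctrl.move_l(W(-.06,.003,.127),vel=.05,contact_N=25),bf(),ctrl.current_contact_force())
snap("scene","v4")
print(ctrl.current_t())
v=cv2.imread("pics/v4.png");cv2.imwrite("pics/v4c.png",cv2.resize(v[130:370,160:360],None,fx=2.4,fy=2.4,interpolation=cv2.INTER_CUBIC))
E
```

```text
14.0417
False [-0.0602  0.003   0.127 ] [-0.8665 -2.1309  3.7341]
15.8417
```

View pics/v4c.png

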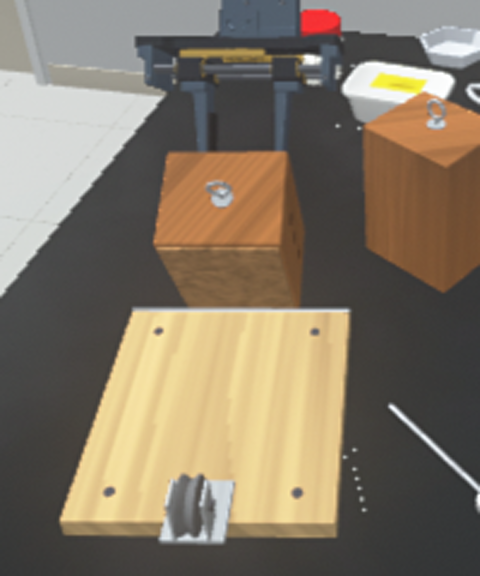

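The block is tipping straight over the edge, with both fingers on its back face, so I carry on.

```bash
python3 - <<'E'
from h import *
print(ctrl.move_l(W(.005,.003,.14),vel=.05,contact_N=30),bf(),ctrl.current_contact_force())
ctrl.sleep(.5)
snap("scene","v5")
print(ctrl.current_t())
v=cv2.imread("pics/v5.png");cv2.imwrite("pics/v5c.png",cv2.resize(v[130:370,160:360],None,fx=2.4,fy=2.4,interpolation=cv2.INTER_CUBIC))
E
```

```text
False [0.0047 0.003  0.1399] [0.0367 0.1301 0.0062]
17.8667
```

View pics/v5c.png

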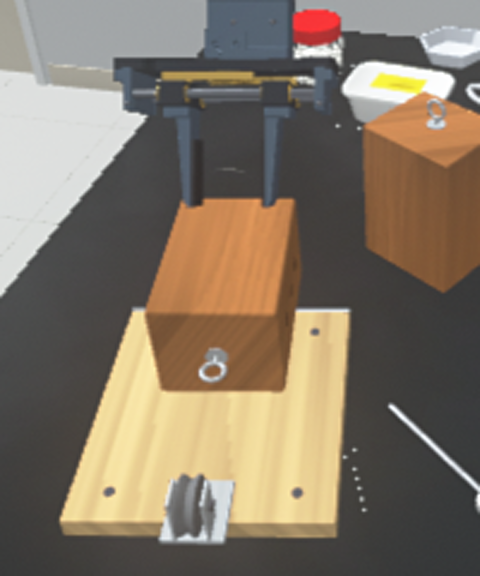

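```bash
python3 - <<'E'
from h import *
def f(pts,z):
    T=crop("scene",pts,(160,130),2.4,z)-O; return np.c_[T@d,T@e]
T=f([(148,313),(291,314),(184,199),(296,199)],.110); print(T,T.mean(0)); B=f([(162,391),(285,389)],.018); print(B)
for P in (T,B): v=P[1]-P[0]; print("yaw",np.degrees(np.arctan2(-v[0],v[1])))
# back away
ctrl.move_l(W(-.08,.003,.19),vel=.12); ctrl.sleep(.3)
snap("scene","v6"); snap("side","s6"); print(ctrl.current_t(),ctrl.current_contact_force())
v=cv2.imread("pics/v6.png");cv2.imwrite("pics/v6c.png",cv2.resize(v[170:320,200:310],None,fx=4,fy=4,interpolation=cv2.INTER_CUBIC))
E
```

```text
[[ 0.1009 -0.048 ]
 [ 0.102   0.0625]
 [-0.0452 -0.0486]
 [-0.0448  0.053 ]] [0.0282 0.0047]
[[ 0.0979 -0.0517]
 [ 0.0956  0.0505]]
yaw -0.5780106868381728
yaw 1.2923615900938796
19.2417 [ 0.2392 -0.1251  0.3892]
```

View pics/v6c.png

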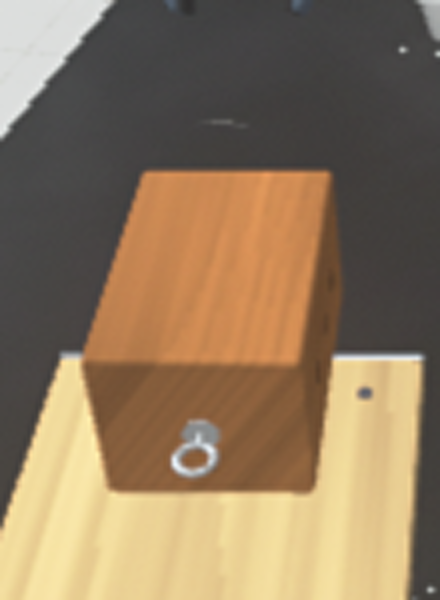

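View pics/s6.png

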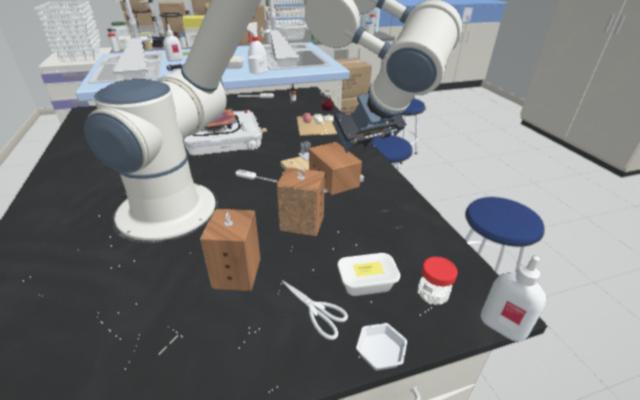

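The block lies flat with its eye towards the pulley, and the jar (437,280) and tub (369,272) are where they were. From its top and eye-end corners I get x ≈ 23–28 mm, y ≈ 3 ± 3 mm and yaw within about 1.5°. All are inside the limits, and the gripper is clear.

```bash
python3 -c "
from h import *
ctrl.sleep(.3); print(ctrl.current_t(),ctrl.current_contact_force()); print(ctrl.sign_off())"
```

```text
19.5417 [0.4325 0.8278 0.1952]
the job is handed in; nothing more can be done
None
```

The job is handed in at 19.5 s of the 48 s allowed; no verdict was reported. I slid the farthest block upright against the steel edge with two spread fingertips near the bench, then pushed it over near the top so it tipped onto the board.

- **Against the edge:** the block stood square within about 1.5–2°. Its cork face was 0–3 mm from the steel. A first rough reading gave 2.6–4.4° of yaw, so I pressed it on a second time, and the closer picture then showed it square.
- **On the board:** the block lies on its cork face with the eye towards the pulley. Its centre is about 23–28 mm past the edge, where two sets of corners differ by 5 mm. It sits about 5 mm or less off the centre line and within 1.5° of in line.
- **Height and flatness:** I did not measure the height separately. The corner positions agree with the block lying flat on the board.
- **Clear of other things:** the robot was clear of everything at hand-in, with no contact force beyond noise (under 1 N). The jar and tub look unmoved in the last side picture.

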